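Hold the stoppered cuvette in the light path

TASK

Check the stoppered cuvette with the microscope on the light bench: if its slide shutter covers any of the lamp's opening, slide it clear, and take the one cuvette that has a stopper out of the rack, gripping it only by its two broad frosted sides, never by its clear end windows or its stopper. Hold it still and upright on the light's axis, about midway between the lamp and the lens, with its end windows square to the light and the light going through about 15 mm above the cuvette's foot. Finish while holding it there: it touches neither lamp nor microscope, and the other things stay where they are.

Things in the scene. Friction and masses are not known exactly. Their poses are not given: they have to be found in the camera images.
- light_bench: Fixed light bench: black base plate 100 x 320 x 10 mm with a finned lamp (+y end) and a white tube microscope (-y end) facing each other. The light runs along its y axis, 105 mm above the bench top; free gap from lens front (y = -50 mm) to shutter guides (y = +55 mm). All but the shutter knob stays within 22 mm above the light's axis. Origin: centre of the plate's underside, z up.
- light_mid (a point): Point on the light's axis midway between lens and lamp, 105 mm above the bench top; axes as light_bench (light along y). The cuvette's cell_beam_point belongs here.
- lens_front (a point): Front of the microscope's lens, on the light's axis (tube 33 to 39 mm thick behind it).
- lamp_window (a point): The lamp's round bright opening, 16 mm across, on the light's axis, in an aluminium front plate 88 x 42 mm with a guide rail above and below (rails' top 21 mm above the axis).
- shutter (a joint): Slide of the shutter, a dark steel blade 30 wide x 34 mm high in front of the lamp opening. 0 m = centred over the opening; grows as it slides along +x of light_bench to the end stop at 0.040 m = fully open; from 0.023 m on the opening is clear. Stays where left, friction about 1.2 N. Starts anywhere from 0 to 0.040.
- shutter_knob (a point): Middle of the blade's upright black knob, 12 mm thick and 20 mm tall (from 10 mm below to 10 mm above this point), standing 6 mm clear above the guide rail; moves with the blade; axes as light_bench.
- rack: Fixed grey cuvette rack, 204 x 76 x 26 mm, two rows of five rectangular slots 24.5 x 14.5 mm and 16 mm deep (slot floor 10 mm above the bench top), most of them empty. Origin: centre of its underside, x along its length.
- cell: The cuvette with a white stopper: 22.5 mm long (x), 12.5 mm wide (y), 45 mm tall, about 26 g, upright in one of the rack's slots. Origin: centre of its foot, z up. The two broad sides (facing +y and -y, 12.5 mm apart) are frosted; the two narrow ends (+x and -x) are the clear windows; light passes along x.
- cell_beam_point (a point): Point inside the cuvette on its middle axis, 15 mm above its foot.
- cell_window_a: Clear window at the cuvette's +x end, 9.5 mm wide x 45 mm tall, let in between the frosted sides. Origin at its foot.
- cell_window_b: The same at the -x end.
- cell_stopper: White stopper on the cuvette's top: flange 18 x 8.5 mm (along x, y) with a round 8 mm head, narrower than the cuvette, rising 14 mm above it. Origin at the cuvette's top rim.
- open_cell_1: Like the cuvette but open, without stopper; stands in the same rack; leave it. Origin: centre of its foot.
- open_cell_2: A second open cuvette without stopper, in the same rack; leave it.
- lens_cap: Black lens cap, disc 31 mm across, 9 mm high, lying on the light bench's base plate; leave it.
- petri_dish: Covered clear dish, 91 mm across, 16 mm high; leave it.
- dropper_bottle: Amber bottle, 36 mm across, 85 mm tall; leave it.
- tweezers: Steel tweezers, about 125 mm long, 6 mm high; leave them.
- tissue_box: White box of lens tissue with a dark slot, 75 x 120 x 45 mm; leave it.
- swab_beaker: Small glass beaker, 60 mm across, 70 mm tall; leave it.
There are look-alikes about, which are no part of the job. Several things have the shape of the swab_beaker; the one meant has the colours described above. There is more than one size of the dropper_bottle; the one meant has the size given above.

How it is judged:
By the outcome, as a careful person would: the job done as asked, in the order asked, and still so for the second after the job is handed in, while the arm keeps its last pose, push and grip.
It also fails if it takes over 54 s, if anything falls off the work surface, if the arm or the gripper's body presses on something with over 40 N, if the wrist force passes 120 N, or if a joint passes its speed limit or range.

ROBOT

A 6-joint arm with a two-finger parallel gripper is mounted at the origin on the work surface. World frame = base frame: x ahead of the robot, y to its left, z up, the work surface at z = 0. Lengths are in mm, angles in rad, forces in N, time in s.
With the tool pointing down it reaches from about 275 to 1000 mm from the base axis. Payload 8.4 kg.
Tool frame: the origin (TCP) lies midway between the tips of the shut fingers; the grasp point (between the pads) lies 19 mm behind it; z points along the fingers, y is the direction in which the jaws open and shut (so a half turn about z gives the same grasp; the last joint's range is limited). The gripper opens to 85 mm and grips with 20 to 120 N. Pads are 22 mm wide; open, the fingers measure 114 mm over their backs; the gripper's body (76 mm by 85 mm) begins 54 mm behind the grasp point. The pads swing forward as they close: fully open they stand 13 mm farther back than shut.
Start: joints at [1.114, 0.353, 1.633, -0, 1.155, -0.002], TCP at [274.551, 561.471, 231.281] pointing down, gripper open.
Joint ranges: [-2.63, 2.63], [-0.92, 2.1], [0.06, 2.66], [-1.3, 4.44], [0, 2.69], [-3.02, 3.02]. Speed limits (rad/s): [2.22, 2.22, 2.79, 3.14, 3.14, 3.14].

INTERFACE

Orientations are given as [roll, pitch, yaw] about the fixed x, y, z axes, in that order (R = Rz(yaw) Ry(pitch) Rx(roll)).
In Python, from rig import * gives the robot as it stands.
- The arm moves only by the tool play_rows, never from a script. Its argument "moves" is a list of rows, each a list of 3 entries, a list of its own where there are three numbers: the shift along the tool's x, y, z in m, then the turn, a rotation vector about the tool's x, y, z in rad, then the opening in per cent of the stroke, from 0 (shut) to 100 (fully open). In form: [[[x, y, z], [rx, ry, rz], fingers], ...]. A call has 1 to 20 rows; each row shifts and turns the commanded pose from where the row before left it, along the tool's axes as they then stand; what a row does not reach is not made up. A row lasts 1/10 s, in which the tool goes at most 50 mm and 8.59 degrees, less where a joint would pass 70% of its speed; a pose out of reach is approached as far as the arm can. A call is refused whole if a number of a shift passes 0.05 or a number of a turn 0.15, either way. A call with a gripper value outside its range is refused whole. The fingers move at their own pace and stop on an object; "squeeze" is the grip in N (left out, the last holds). Time passes only in rows, so rows that do not move let the fingers close. It gives the time, the measured TCP pose, the force and the opening at its end, in the units of the state.
- sense(): the state, without advancing time (a new reading comes with each control period).
- grab_frame(name): name is "scene" or "top"; returns a dict with "pixels" (420x560x3 uint8, red, green, blue), "intrinsics" (3x3 intrinsics, pixels), "R" (3x3) and "t" (3): a world point X has camera coordinates R X + t. Camera axes: x right, y down, z forward; pixel columns grow to the right and rows downward; lengths in mm; the calibration is good to about 2 mm. A picture is of the moment at which its call begins. There is no depth.
- sign_off(): hands the job in, once; it reports no verdict.
The state is a dict: "clock": time; "qpos": joint angles; "qvel": joint speeds; "joint_efforts": joint torques, N m; "eef_pos": TCP position; "tcp_rot": TCP orientation; "contact_force": force on the tool from outside, world axes, zero at the start; "wrist_torque": the same for the moment, N m; "opening": opening from 0.0 (shut) to 1.0 (fully open).
Only numpy, scipy, OpenCV 4.12 (cv2) and the standard library are available. Lean on these libraries where they do the work, as an engineer would, in place of code of your own. Each camera call takes 0.05 s, during which the arm holds its last target. There are 200 camera calls.

## Working session

There is one attempt and no reset: what is moved stays moved. The work goes in short steps, Python scripts to look and compute and a tool call to move; the robot and the scene stay as the last step left them, time stands still between calls to the robot, and variables do not carry over. Pictures are saved under pics/ and viewed, about 8 in all and at most 12, crops included, and the job is handed in when it is done.

Besides the shell and the picture viewer there is one more tool, called after "Emit:" by a JSON object that holds its "op" and its "data". play_rows: Moves the arm, as the interface text tells. Its arguments: {"type":"object","properties":{"moves":{"type":"array"},"squeeze":{"type":"number"}},"required":["moves"]}

```bash
mkdir -p pics; ls; python3 - <<'E'
from rig import *
import cv2,pickle
for n in("scene","top"):
    f=grab_frame(n); pickle.dump(f,open(n+'.pkl','wb'))
    cv2.imwrite(f'pics/{n}0.png',cv2.resize(f["pixels"][:,:,::-1],(800,600),interpolation=cv2.INTER_CUBIC))
    print(n,f["intrinsics"],f["R"],f["t"])
print(sense())
E
```

```text
pics
scene [[475.53477946   0.         273.38140037]
 [  0.         475.53477946 208.47455429]
 [  0.           0.           1.        ]] [[ 0.72219269  0.69164781 -0.00781216]
 [ 0.47311754 -0.50218753 -0.72385598]
 [-0.50457657  0.51906742 -0.68990687]] [-352.34651719 -256.98842816 1647.02854486]
top [[401.76668513   0.         278.66747046]
 [  0.         401.76668513 217.68188419]
 [  0.           0.           1.        ]] [[-0.01235066 -0.99964076 -0.02378666]
 [-0.99716266  0.01407967 -0.07394855]
 [ 0.07425689  0.02280586 -0.99697834]] [ -83.8167141   602.90887567 1011.00464784]
{'clock': 0.1, 'qpos': array([ 1.11360335e+00,  3.53590294e-01,  1.63400576e+00,  3.75875122e-05,
        1.15520373e+00, -2.37573036e-03]), 'qvel': array([ 0.00087145, -0.00091117, -0.00093142,  0.00034786, -0.00044939,
        0.00303048]), 'joint_efforts': array([-1.39922067e-03, -6.06351614e+01, -3.42826009e+01, -2.42173401e-04,
        3.97290423e-03,  6.91564514e-05]), 'eef_pos': array([274.36178336, 561.11874583, 230.6527376 ]), 'tcp_rot': array([-3.14038561e+00, -3.72373388e-05,  2.68676019e+00]), 'contact_force': array([-0.49563132, -0.20583881,  0.5688871 ]), 'wrist_torque': array([0.05163167, 0.00603185, 0.00151248]), 'opening': 0.9983176210316312}
```

View pics/top0.png

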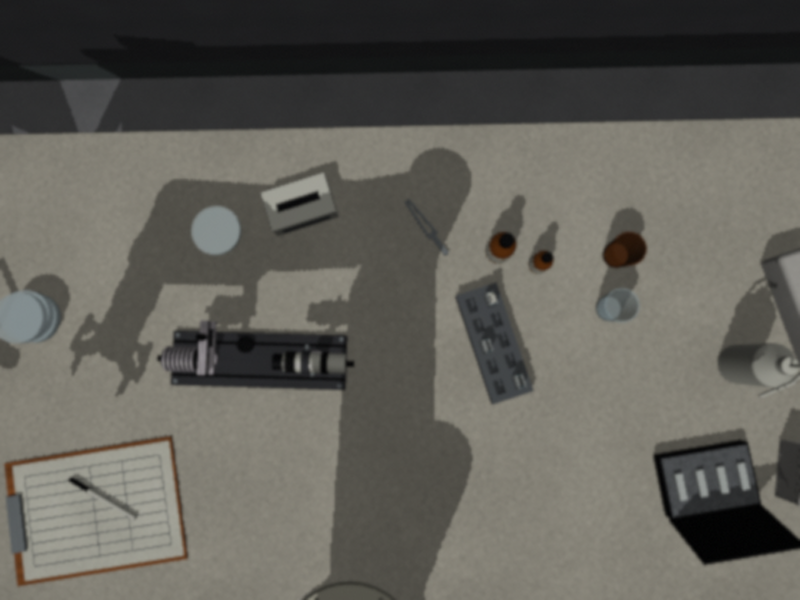

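View pics/scene0.png

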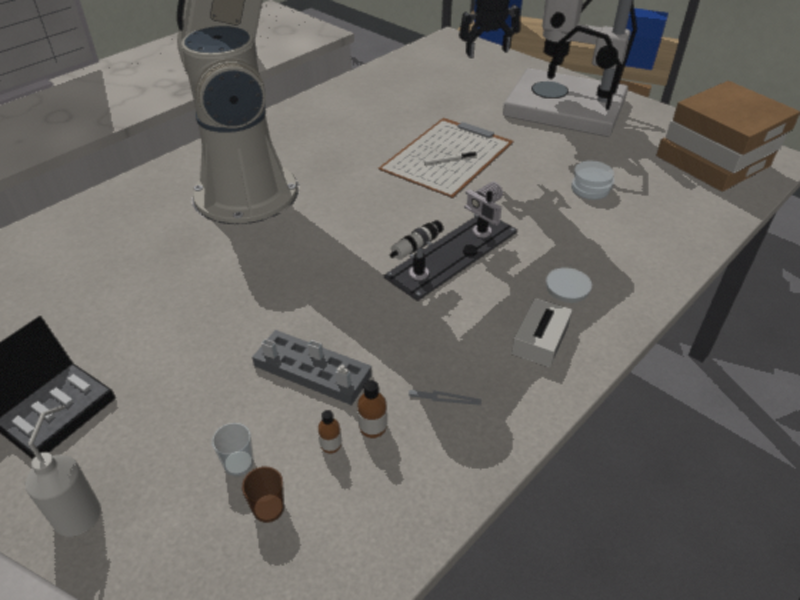

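Top view: the bench runs from (175,360) to (345,360), lamp on the left, and the rack is near (495,343). Three cuvettes are visible, so next I enlarge crops of both.

```bash
cat > h.py <<'E'
import cv2,numpy as np,pickle
def crop(img,c0,r0,w,h,W,H):
    """crop native region and enlarge with tick labels of native pixels"""
    s=W/w; o=cv2.resize(img[r0:r0+h,c0:c0+w],(W,H),interpolation=cv2.INTER_CUBIC)
    o=cv2.convertScaleAbs(o,alpha=1.5)
    for c in range(-(-c0//10)*10,c0+w,10):
        x=int((c-c0+.5)*s); cv2.line(o,(x,0),(x,6),(0,255,255),1); cv2.putText(o,str(c),(x-10,16),0,.35,(0,255,255),1)
    for r in range(-(-r0//10)*10,r0+h,10):
        y=int((r-r0+.5)*H/h); cv2.line(o,(0,y),(6,y),(0,255,255),1); cv2.putText(o,str(r),(8,y+4),0,.35,(0,255,255),1)
    return o
def proj(f,X):
    p=f["R"]@np.asarray(X,float)+f["t"]; q=f["intrinsics"]@p; return q[:2]/q[2]
def ray(f,uv,z):
    d=f["R"].T@np.linalg.inv(f["intrinsics"])@np.array([uv[0],uv[1],1.]); c=-f["R"].T@f["t"]
    return c+d*(z-c[2])/d[2]
E
python3 - <<'E'
from h import *
T=pickle.load(open('top.pkl','rb'))["pixels"][:,:,::-1];S=pickle.load(open('scene.pkl','rb'))["pixels"][:,:,::-1]
cv2.imwrite('pics/rack.png',np.hstack([crop(T,312,190,65,100,390,600),np.vstack([crop(S,172,225,100,73,410,300),np.zeros((300,410,3),np.uint8)])]))
cv2.imwrite('pics/bench.png',np.hstack([crop(T,105,222,150,60,800,320)[:, :], ][0:1]))
b=crop(T,105,222,150,60,690,276); s=crop(S,262,122,110,90,396,324)
s2=crop(S,318,122,50,50,324,324)
o=np.zeros((600,800,3),np.uint8); o[:276,:690]=b; o[276:,:396]=s; o[276:,400:724]=s2
cv2.imwrite('pics/bench.png',o)
E
```

```text
(no output)
```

View pics/rack.png

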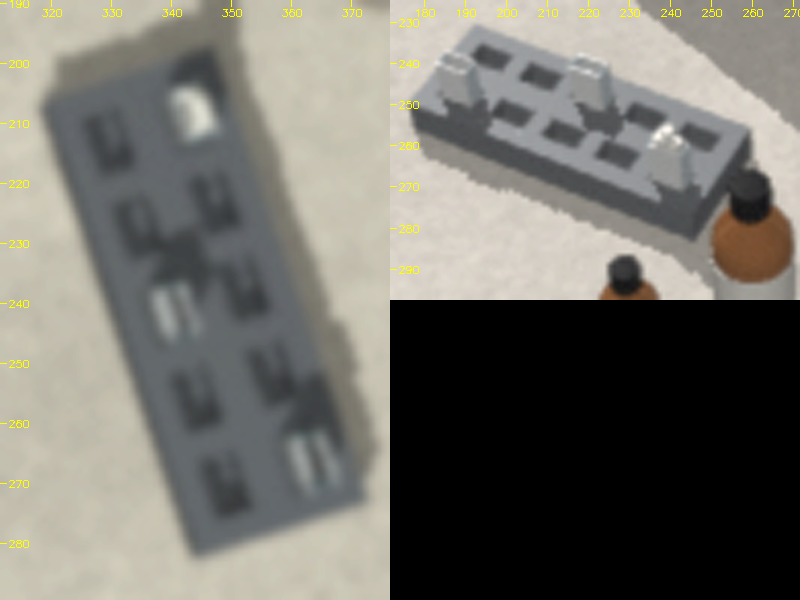

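View pics/bench.png

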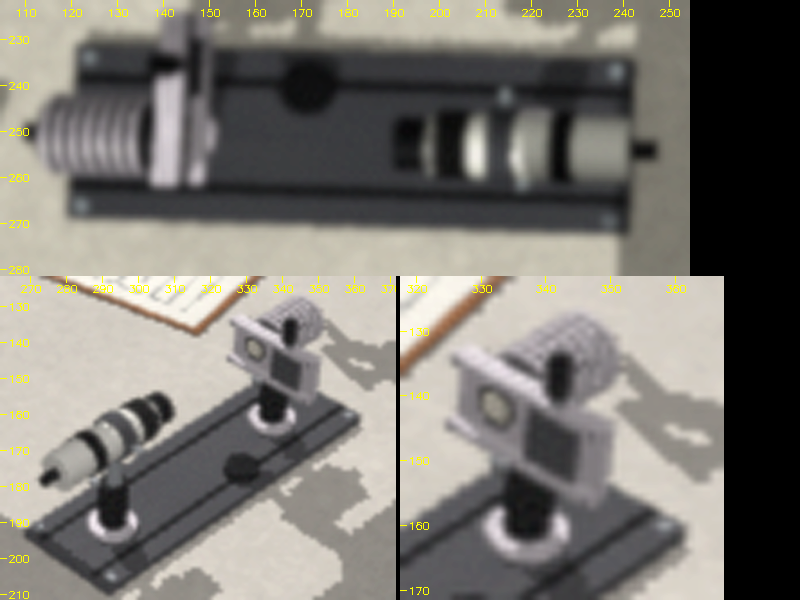

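The stopper is on the cuvette at top (344,209) / scene (240,258), in the rack's +x end and -y row. The lamp hole at scene (332.5,141.5) looks completely uncovered, with the blade at columns 337–345. Next I fit the poses and check the shutter.

```bash
cat > fit.py <<'E'
from h import *
from scipy.optimize import least_squares
T=pickle.load(open('top.pkl','rb'));S=pickle.load(open('scene.pkl','rb'))
def W(p,l): c,s=np.cos(p[2]),np.sin(p[2]); return np.array([p[0]+c*l[0]-s*l[1],p[1]+s*l[0]+c*l[1],l[2]])
def fit(obs,p0):
    g=lambda p:np.concatenate([proj(f,W(p,l))-uv for f,l,uv in obs])
    r=least_squares(g,p0); return r.x,g(r.x).reshape(-1,2).round(1)
b,rb=fit([(T,(50,160,10),(121.2,230.6)),(T,(50,-160,10),(242.5,234.1)),(T,(-50,160,10),(119.3,268.7)),(T,(-50,-160,10),(240.8,272.1)),
 (S,(-50,-160,10),(268.5,193.4)),(S,(50,-160,10),(291.5,209.8)),(S,(50,160,10),(361.5,162))],[500,200,0])
r,rr=fit([(T,(102,38,26),(318.5,207)),(T,(102,-38,26),(347.3,197)),(T,(-102,38,26),(344,282.3)),(T,(-102,-38,26),(372.7,272.3)),
 (S,(-102,-38,26),(176.9,251.3)),(S,(-102,38,26),(193,230.6)),(S,(102,38,26),(258.8,256.2)),(S,(102,-38,26),(245.2,275))],[500,-150,.33])
E
python3 - <<'E'
from fit import *
print('bench',b,rb.tolist());print('rack',r,rr.tolist())
for y in (55,58): print('hole',proj(S,W(b,(0,y,115))))
for s in(0,23,30,40): print(s,[proj(S,W(b,(s+d,56,115))).round(1) for d in(-15,15)],'knob',proj(S,W(b,(s,56,152))).round(1),proj(T,W(b,(s,56,152))).round(1))
print('lens',proj(T,W(b,(0,-50,115))))
# stoppered cell top: triangulate-ish
for px,py in((78,17),(80,17),(76,17),(78,19)): print(px,py,proj(T,W(r,(px,-py,60))).round(1),proj(S,W(r,(px,-py,60))).round(1))
E
```

```text
bench [ 5.18748549e+02  1.62502191e+02 -4.01992784e-02] [[0.2, -0.2], [0.9, -0.4], [-0.1, 0.1], [1.2, 0.4], [-0.3, -1.1], [0.8, -0.8], [1.1, -1.5]]
rack [ 5.43223538e+02 -2.62021275e+02  3.08307250e-01] [[0.3, -0.6], [-0.3, 0.0], [0.9, 0.6], [0.9, 1.0], [-0.3, -1.8], [-0.2, -0.3], [1.6, -0.8], [0.9, 1.8]]
hole [331.54170955 140.39579126]
hole [332.20431014 139.98222353]
0 [array([328. , 138.2]), array([335.6, 142.4])] knob [332.7 129.9] [139.8 251.1]
23 [array([333.8, 141.4]), array([341.6, 145.7])] knob [338.7 133.1] [140.3 240.9]
30 [array([335.6, 142.4]), array([343.4, 146.7])] knob [340.6 134.1] [140.5 237.8]
40 [array([338.2, 143.8]), array([346. , 148.1])] knob [343.3 135.5] [140.7 233.4]
lens [190.60776052 252.2807277 ]
78 17 [344.1 207.1] [240.9 258.5]
80 17 [343.8 206.4] [241.6 258.8]
76 17 [344.4 207.9] [240.2 258.3]
78 19 [344.9 206.9] [240.5 259.1]
```

The fit puts the knob at a slide position of about 35 mm, and the opening is visibly clear, so the shutter needs no action. Now I compute the move to above the cuvette.

```bash
cat > go.py <<'E'
from fit import *
from rig import *
from scipy.spatial.transform import Rotation as Ro
def delta(xyz,yaw):
    s=sense(); R0=Ro.from_euler('xyz',s["tcp_rot"]); R1=Ro.from_euler('xyz',[np.pi,0,yaw])
    print('pos',s["eef_pos"].round(1),'rot',s["tcp_rot"].round(4),'q',s["qpos"].round(3),'F',s["contact_force"].round(1),'op',round(s["opening"],3),'t',s["clock"])
    print('turn(tool)',(R0.inv()*R1).as_rotvec().round(4))
    d=np.array(xyz)-s["eef_pos"]
    print('shift before turn',R0.inv().apply(d).round(1),'shift after turn',R1.inv().apply(d).round(1))
E
python3 - <<'E'
from go import *
c=W(r,(77,-17.5,0)); print(c); delta([c[0],c[1],170],r[2])
E
```

```text
[ 621.90318688 -255.33077287    0.        ]
pos [274.4 561.1 230.7] rot [-3.1404 -0.      2.6868] q [ 1.114  0.354  1.634  0.     1.155 -0.002] F [-0.5 -0.2  0.6] op 0.998 t 0.1
turn(tool) [-6.0000e-04  1.4000e-03  2.3785e+00]
shift before turn [-670.9 -580.7   61.3] shift after turn [ 83.4 883.4  60.7]
```

Emit:
{"op": "play_rows", "data": {"moves": [[[0,0,0],[0,0,0.1486],50],[[0,0,0],[0,0,0.1486],50],[[0,0,0],[0,0,0.1486],50],[[0,0,0],[0,0,0.1486],50],[[0,0,0],[0,0,0.1486],50],[[0,0,0],[0,0,0.1486],50],[[0,0,0],[0,0,0.1486],50],[[0,0,0],[0,0,0.1486],50],[[0,0,0],[0,0,0.1486],50],[[0,0,0],[0,0,0.1486],50],[[0,0,0],[0,0,0.1486],50],[[0,0,0],[0,0,0.1486],50],[[0,0,0],[0,0,0.1486],50],[[0,0,0],[0,0,0.1486],50],[[0,0,0],[0,0,0.1486],50],[[0,0,0],[0,0,0.1486],50]]}}

```text
clock: 1.7
eef_pos: [274.4, 561.2, 230.8]
tcp_rot: [3.141, 0.001, 0.303]
contact_force: [0.3, 0.7, 0.1]
opening: 0.504
```

Emit:
{"op": "play_rows", "data": {"moves": [[[0.002,0.02,0],[0,0,0],50],[[0.004,0.04,0],[0,0,0],50],[[0.0046,0.0485,0],[0,0,0],50],[[0.0046,0.0485,0],[0,0,0],50],[[0.0046,0.0485,0],[0,0,0],50],[[0.0046,0.0485,0],[0,0,0],50],[[0.0046,0.0485,0],[0,0,0],50],[[0.0046,0.0485,0],[0,0,0],50],[[0.0046,0.0485,0],[0,0,0],50],[[0.0046,0.0485,0],[0,0,0],50],[[0.0046,0.0485,0],[0,0,0],50],[[0.0046,0.0485,0],[0,0,0],50],[[0.0046,0.0485,0],[0,0,0],50],[[0.0046,0.0485,0],[0,0,0],50],[[0.0046,0.0485,0.01],[0,0,0],50],[[0.0046,0.0485,0.02],[0,0,0],50],[[0.0046,0.0485,0.02],[0,0,0],50],[[0.004,0.04,0.01],[0,0,0],50],[[0.002,0.02,0],[0,0,0],50],[[0,0.01,0],[0,0,0],50]]}}

```text
clock: 3.7
eef_pos: [609.9, -228.6, 172.4]
tcp_rot: [-3.141, 0.001, 0.311]
contact_force: [-0.5, -0.1, -0.7]
opening: 0.497
```

```bash
python3 - <<'E'
from go import *
c=W(r,(77,-17.5,0)); delta([c[0],c[1],100],r[2])
E
```

```text
pos [ 609.9 -228.6  172.4] rot [-3.1411e+00  1.2000e-03  3.1060e-01] q [-0.361  0.451  1.625 -0.     1.067  0.9  ] F [-0.5 -0.1 -0.7] op 0.497 t 3.7
turn(tool) [-0.0005  0.0012  0.0023]
shift before turn [ 3.3 29.2 72.4] shift after turn [ 3.3 29.1 72.4]
```

Emit:
{"op": "play_rows", "data": {"moves": [[[0.001,0.01,0.01],[0,0,0],50],[[0.001,0.01,0.025],[0,0,0],50],[[0.001,0.009,0.025],[0,0,0],50],[[0,0,0.012],[0,0,0],50],[[0,0,0],[0,0,0],50],[[0,0,0],[0,0,0],50]]}}

```text
clock: 4.3
eef_pos: [622.4, -252.2, 101.8]
tcp_rot: [-3.142, -0.0, 0.31]
contact_force: [1.4, 0.5, 0.3]
opening: 0.501
```

```bash
python3 - <<'E'
from go import *
for n in("scene","top"): pickle.dump(grab_frame(n),open(n+'1.pkl','wb'))
T1=pickle.load(open('top1.pkl','rb'))["pixels"][:,:,::-1];S1=pickle.load(open('scene1.pkl','rb'))["pixels"][:,:,::-1]
cv2.imwrite('pics/close.png',np.hstack([crop(T1,315,180,60,80,400,533),crop(S1,205,220,60,80,400,533)]))
c=W(r,(77,-17.5,0)); delta([c[0],c[1],30],r[2])
p=sense()["eef_pos"]; print(proj(T,p),proj(S,p))
E
```

```text
pos [ 623.1 -252.6  102.7] rot [ 3.1405e+00 -1.4000e-03  3.1010e-01] q [-0.387  0.556  1.624  0.     0.959  0.873] F [-0.4 -0.6 -0.1] op 0.499 t 4.4
turn(tool) [ 0.0011 -0.0014  0.0018]
shift before turn [-2.   2.2 72.7] shift after turn [-1.9  2.3 72.7]
[345.77880972 205.18103005] [240.62577569 246.43830857]
```

View pics/close.png

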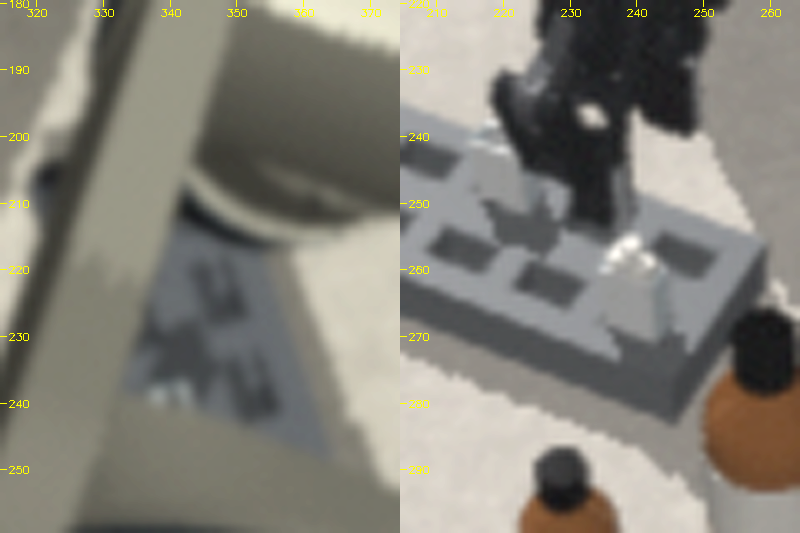

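The fingertips straddle the cuvette as the calibration predicts (midpoint at scene 240,246). Now I refine the slot position from the slot grid and the stopper pixels.

```bash
python3 - <<'E'
from go import *
c,s=np.cos(r[2]),np.sin(r[2])
def loc(f,uv,z):
    d=ray(f,uv,z)-[r[0],r[1],0]; return np.round([c*d[0]+s*d[1],-s*d[0]+c*d[1]],1)
for uv in((347,223.5),(352,238.5),(356.5,253),(329,212.5),(334,227),(344,257),(348.5,271)): print('slot',loc(T,uv,24))
print('stop top',loc(T,(344.2,208.2),60),'scene head',loc(S,(239.8,257),65))
for px,py in((76,-17),(78,-17)):
  print([proj(S,W(r,(px+a,py+d,z))).round(1).tolist() for a,d,z in((-11.2,-6.2,55),(11.2,-6.2,55),(11.2,6.2,55),(-11.2,-6.2,26),(11.2,-6.2,26),(0,0,69))])
E
```

```text
slot [ 37.9 -16.2]
slot [ -2.2 -15.7]
slot [-40.5 -14.4]
slot [79.  18.1]
slot [39.9 18.1]
slot [-40.1  18.8]
slot [-77.   19.6]
stop top [ 75.4 -16.3] scene head [ 75.5 -17.5]
[[235.1, 259.8], [243.1, 262.9], [245.5, 259.4], [235.8, 267.4], [243.7, 270.5], [240.0, 255.8]]
[[235.8, 260.1], [243.8, 263.2], [246.3, 259.6], [236.5, 267.7], [244.4, 270.7], [240.7, 256.1]]
```

```bash
python3 - <<'E'
from go import *
c=W(r,(76,-16.8,0)); print(c); delta([c[0],c[1],32],.296)
E
```

```text
[ 620.73792599 -254.96722499    0.        ]
pos [ 623.1 -252.6  102.7] rot [ 3.1405e+00 -1.4000e-03  3.1010e-01] q [-0.387  0.556  1.624  0.     0.959  0.873] F [-0.4 -0.6 -0.1] op 0.499 t 4.4
turn(tool) [ 0.0011 -0.0014  0.0141]
shift before turn [-3.   1.5 70.7] shift after turn [-2.9  1.6 70.7]
```

Emit:
{"op": "play_rows", "data": {"moves": [[[-0.0025,0.0015,0],[0,0,0.014],50],[[0,0,0.01],[0,0,0],50],[[0,0,0.015],[0,0,0],50],[[0,0,0.015],[0,0,0],50],[[0,0,0.015],[0,0,0],50],[[0,0,0.01],[0,0,0],50],[[0,0,0.005],[0,0,0],50],[[0,0,0],[0,0,0],50],[[0,0,0],[0,0,0],50]]}}

```text
clock: 5.3
eef_pos: [620.8, -255.2, 31.5]
tcp_rot: [3.141, -0.0, 0.295]
contact_force: [0.5, -0.6, -0.8]
opening: 0.504
```

```bash
python3 - <<'E'
from go import *
f=grab_frame("scene"); pickle.dump(f,open('scene2.pkl','wb'))
cv2.imwrite('pics/down.png',crop(f["pixels"][:,:,::-1],215,220,50,70,428,600))
delta([620.7,-255,32],.296)
E
```

```text
pos [ 620.9 -255.3   31.8] rot [ 3.141e+00 -7.000e-04  2.952e-01] q [-0.392  0.645  1.655 -0.     0.84   0.883] F [ 0.1 -0.6  1. ] op 0.499 t 5.35
turn(tool) [ 0.0006 -0.0007 -0.0008]
shift before turn [-0.1 -0.3 -0.2] shift after turn [-0.1 -0.3 -0.2]
```

View pics/down.png

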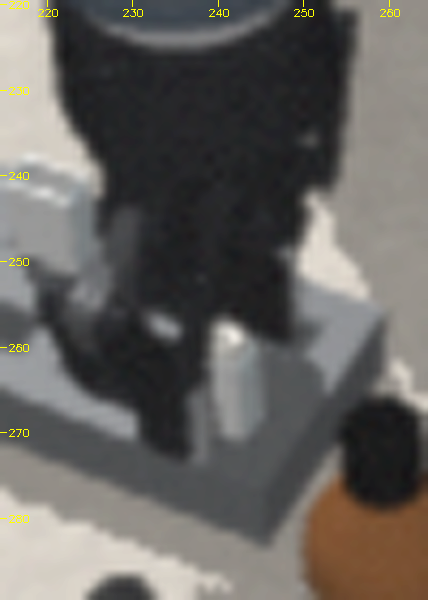

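The fingers stand either side of the stoppered cuvette (front tip at (235,272), cuvette at (242,264), rear tip at (248,256)). I close them now.

Emit:
{"op": "play_rows", "data": {"moves": [[[0,0,0],[0,0,0],30],[[0,0,0],[0,0,0],20],[[0,0,0],[0,0,0],10],[[0,0,0],[0,0,0],5],[[0,0,0],[0,0,0],0],[[0,0,0],[0,0,0],0],[[0,0,0],[0,0,0],0],[[0,0,0],[0,0,0],0]], "squeeze": 30}}

```text
clock: 6.15
eef_pos: [621.1, -255.9, 31.8]
tcp_rot: [3.14, -0.001, 0.295]
contact_force: [-0.1, -5.2, 2.4]
opening: 0.143
```

Emit:
{"op": "play_rows", "data": {"moves": [[[0,0.0006,0],[0,0,0],0],[[0,0,0],[0,0,0],0],[[0,0,-0.005],[0,0,0],0],[[0,0,-0.005],[0,0,0],0],[[0,0,-0.008],[0,0,0],0],[[0,0,-0.01],[0,0,0],0],[[0,0,-0.015],[0,0,0],0],[[0,0,-0.025],[0,0,0],0],[[0,0,-0.035],[0,0,0],0],[[0,0,-0.035],[0,0,0],0],[[0,0,-0.025],[0,0,0],0],[[0,0,-0.015],[0,0,0],0],[[0,0,0],[0,0,0],0],[[0,0,0],[0,0,0],0]]}}

```text
clock: 7.55
eef_pos: [620.1, -255.3, 208.6]
tcp_rot: [-3.141, 0.001, 0.295]
contact_force: [0.0, 0.1, -0.8]
opening: 0.138
```

```bash
python3 - <<'E'
from go import *
fs=grab_frame("scene"); ft=grab_frame("top"); pickle.dump(fs,open('scene3.pkl','wb'))
p=sense()["eef_pos"]; u=proj(S,p).round().astype(int); print(u,sense()["opening"])
cv2.imwrite('pics/held.png',crop(fs["pixels"][:,:,::-1],u[0]-25,u[1]-30,50,70,428,600))
l=W(b,(0,2.5,115)); print('light_mid',l, 'lens-front',W(b,(0,-50,115)))
delta([l[0],l[1],210],b[2]+np.pi/2)
E
```

```text
[236 215] 0.14511013423029967
light_mid [518.84901976 165.00017152 115.        ] lens-front [516.73912601 112.54258533 115.        ]
pos [ 619.7 -255.2  207.5] rot [-3.1396e+00  2.2000e-03  2.9520e-01] q [-0.393  0.445  1.549  0.     1.15   0.883] F [ 0.4  0.4 -0.6] op 0.145 t 7.65
turn(tool) [-3.1000e-03  7.0000e-04 -1.2354e+00]
shift before turn [  25.8 -431.3   -1.8] shift after turn [ 415.8 -117.6   -2.5]
```

View pics/held.png

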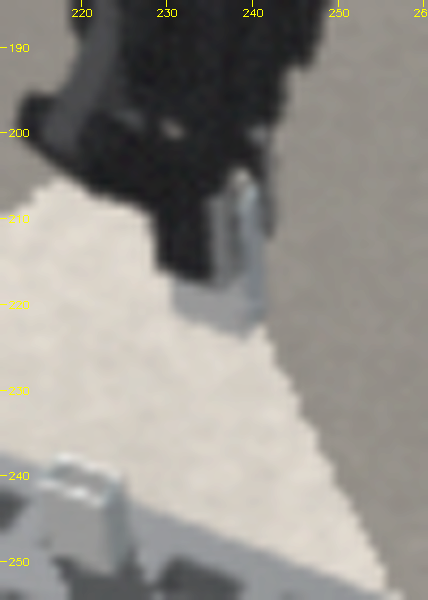

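The cuvette is held in the frosted pads with its foot visible below (front bottom edge from (231,221) to (239.5,224)). I carry it over the bench.

```bash
python3 - <<'E'
from go import *
p=np.array([619.9,-255.25,208]); y=.295
for off in(-3,0,3):
  print(off,[proj(S,p+[np.cos(y)*(off+a)-np.sin(y)*d,np.sin(y)*(off+a)+np.cos(y)*d,-21.8]).round(1).tolist() for a,d in((-11.25,-6.25),(11.25,-6.25),(11.25,6.25))])
E
```

```text
-3 [[229.9, 221.4], [238.5, 224.6], [241.3, 221.0]]
0 [[231.1, 221.8], [239.7, 225.0], [242.5, 221.4]]
3 [[232.2, 222.2], [240.9, 225.4], [243.6, 221.9]]
```

Emit:
{"op": "play_rows", "data": {"moves": [[[0,0,0],[0,0,-0.07],0],[[0,0,0],[0,0,-0.137],0],[[0,0,0],[0,0,-0.137],0],[[0,0,0],[0,0,-0.137],0],[[0,0,0],[0,0,-0.137],0],[[0,0,0],[0,0,-0.137],0],[[0,0,0],[0,0,-0.137],0],[[0,0,0],[0,0,-0.137],0],[[0,0,0],[0,0,-0.137],0],[[0,0,0],[0,0,-0.07],0],[[0,0,0],[0,0,0],0]]}}

```text
clock: 8.75
eef_pos: [619.9, -255.3, 207.6]
tcp_rot: [-3.139, -0.001, 1.532]
contact_force: [0.1, 0.4, -0.9]
opening: 0.142
```

Emit:
{"op": "play_rows", "data": {"moves": [[[0.02,-0.006,0],[0,0,0],0],[[0.04,-0.011,0],[0,0,0],0],[[0.04,-0.011,0],[0,0,0],0],[[0.04,-0.011,0],[0,0,0],0],[[0.04,-0.011,0],[0,0,0],0],[[0.04,-0.011,0],[0,0,0],0],[[0.04,-0.011,0],[0,0,0],0],[[0.04,-0.011,0],[0,0,0],0],[[0.04,-0.011,0],[0,0,0],0],[[0.04,-0.011,0],[0,0,0],0],[[0.02,-0.007,0],[0,0,0],0],[[0.01,-0.003,0],[0,0,0],0],[[0,0,0],[0,0,0],0],[[0,0,0],[0,0,0],0]]}}

```text
clock: 10.15
eef_pos: [521.8, 158.0, 209.1]
tcp_rot: [-3.141, 0.0, 1.531]
contact_force: [0.4, 0.5, -0.1]
opening: 0.136
```

```bash
python3 - <<'E'
from go import *
l=W(b,(0,2.5,115)); delta([l[0],l[1],180],b[2]+np.pi/2)
E
```

```text
pos [521.8 158.  209.1] rot [-3.1413e+00  5.0000e-04  1.5308e+00] q [ 0.292  0.253  1.827 -0.     1.062  0.332] F [ 0.4  0.5 -0.1] op 0.136 t 10.15
turn(tool) [-0.0003  0.0005  0.0002]
shift before turn [ 6.9 -3.3 29.1] shift after turn [ 6.9 -3.3 29.1]
```

The cuvette is centred in the tool to within about 1 mm and hangs 21.8 mm below the TCP. I lower it onto the light axis, aiming for TCP z = 121.8.

Emit:
{"op": "play_rows", "data": {"moves": [[[0.0065,-0.003,0],[0,0,0],0],[[0,0,0.01],[0,0,0],0],[[0,0,0.015],[0,0,0],0],[[0,0,0.015],[0,0,0],0],[[0,0,0.015],[0,0,0],0],[[0,0,0.015],[0,0,0],0],[[0,0,0.01],[0,0,0],0],[[0,0,0.006],[0,0,0],0],[[0,0,0],[0,0,0],0],[[0,0,0],[0,0,0],0]]}}

```text
clock: 11.15
eef_pos: [519.5, 165.1, 123.6]
tcp_rot: [3.141, -0.0, 1.531]
contact_force: [0.3, 0.7, -0.2]
opening: 0.136
```

```bash
python3 - <<'E'
from go import *
fs=grab_frame("scene"); ft=grab_frame("top"); pickle.dump(fs,open('scene4.pkl','wb'));pickle.dump(ft,open('top4.pkl','wb'))
I=fs["pixels"][:,:,::-1]
cv2.imwrite('pics/place.png',np.hstack([crop(I,275,120,80,100,480,600),crop(ft["pixels"][:,:,::-1],120,220,80,150,320,600)]))
l=W(b,(0,2.5,115)); delta([l[0],l[1],121.8],b[2]+np.pi/2)
p=sense()["eef_pos"];y=1.5308
print('foot',[proj(S,p+[np.cos(y)*a-np.sin(y)*d,np.sin(y)*a+np.cos(y)*d,-21.8]).round(1).tolist() for a,d in((-11.25,6.25),(-11.25,-6.25),(11.25,-6.25),(11.25,6.25))])
print('lens',proj(S,W(b,(0,-50,115))),'lens r',[proj(S,W(b,(q[0],-50,115+q[1]))).round(1) for q in((-16,0),(16,0),(0,16),(0,-16))])
E
```

```text
pos [519.7 165.3 123.9] rot [ 3.1406e+00 -4.0000e-04  1.5312e+00] q [ 0.305  0.36   1.899 -0.     0.882  0.345] F [-0.7 -0.2 -0.6] op 0.136 t 11.25
turn(tool) [ 0.001  -0.0004  0.0006]
shift before turn [-0.3 -0.8  2.1] shift after turn [-0.3 -0.8  2.1]
foot [[315.6, 152.1], [318.8, 153.9], [323.9, 150.7], [320.7, 148.9]]
lens [307.43648209 155.44127162] lens r [array([303.4, 153. ]), array([311.5, 157.9]), array([307.7, 150.9]), array([307.2, 159.9])]
```

View pics/place.png

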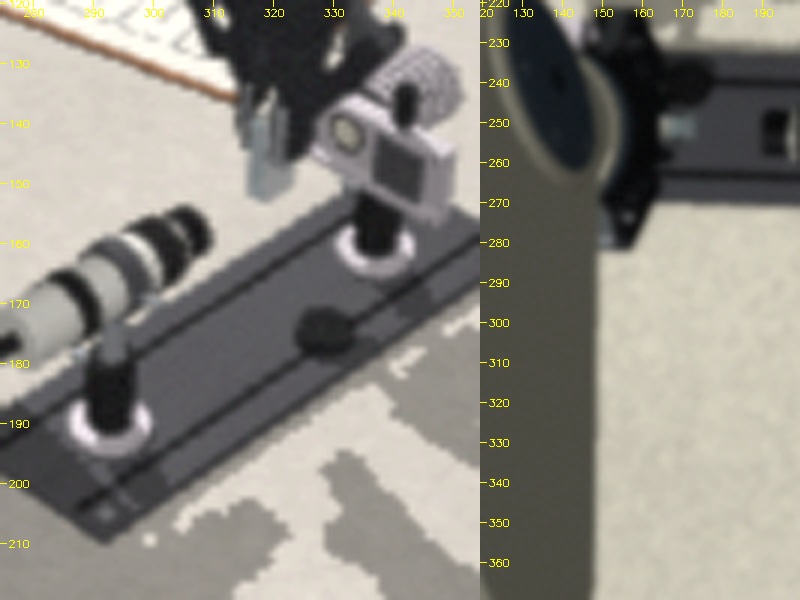

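The cuvette stands between lamp and lens, its foot at scene (316–323,151–153). In the top view its lens-side end is at col 173, row 251, and the lens is at col 190, row 252.3. I calibrate each camera's pixel bias against the robot-known cuvette pose, then refit the bench.

```bash
python3 - <<'E'
from go import *
p=np.array([519.6,165.2,123.8]); y=1.531
C=lambda a,d,z:p+[np.cos(y)*a-np.sin(y)*d,np.sin(y)*a+np.cos(y)*d,z-21.8]
so=[((-11.25,6.25,0),(315.8,151.2)),((-11.25,-6.25,0),(318.2,152.8)),((11.25,-6.25,0),(323.2,150.8))]
bs=np.mean([np.array(o)-proj(S,C(*l)) for l,o in so],0); bt=np.array([173,251.1])-proj(T,C(-11.25,0,0))
print('bias scene',bs,'top',bt)
obsT=[((50,160,10),(121.2,230.6)),((50,-160,10),(242.5,234.1)),((-50,160,10),(119.3,268.7)),((-50,-160,10),(240.8,272.1)),((0,-50,120),(189.9,252.3))]
obsS=[((-50,-160,10),(268.5,193.4)),((50,-160,10),(291.5,209.8)),((50,160,10),(361.5,162)),((0,57,115),(332.3,141.5))]
for name,ct,cs in(('raw',0*bt,0*bs),('bias',bt,bs)):
  for sel in('both','T','S'):
    o=([(T,l,np.array(u)-ct) for l,u in obsT] if sel!='S' else [])+([(S,l,np.array(u)-cs) for l,u in obsS] if sel!='T' else [])
    q,res=fit(o,b); print(name,sel,'pose',q.round(3),'mid',W(q,(0,2.5,115)).round(1),'rms',np.sqrt((res**2).mean()).round(2))
E
```

```text
bias scene [-0.29265893 -0.68547157] top [-1.54554419 -0.30450132]
raw both pose [ 5.19012e+02  1.62430e+02 -4.10000e-02] mid [519.1 164.9 115. ] rms 0.76
raw T pose [ 5.18697e+02  1.63729e+02 -4.00000e-02] mid [518.8 166.2 115. ] rms 0.4
raw S pose [ 5.21493e+02  1.57869e+02 -4.30000e-02] mid [521.6 160.4 115. ] rms 0.55
bias both pose [ 5.19411e+02  1.59360e+02 -4.00000e-02] mid [519.5 161.9 115. ] rms 0.86
bias T pose [ 5.17881e+02  1.59791e+02 -4.00000e-02] mid [518.  162.3 115. ] rms 0.39
bias S pose [ 5.24162e+02  1.56079e+02 -4.30000e-02] mid [524.3 158.6 115. ] rms 0.6
```

Emit:
{"op": "play_rows", "data": {"moves": [[[-0.0025,0,0.002],[0,0,0],0],[[0,0,0],[0,0,0],0],[[0,0,0],[0,0,0],0],[[0,0,0],[0,0,0],0]]}}

```text
clock: 11.65
eef_pos: [519.2, 162.7, 121.4]
tcp_rot: [3.141, -0.0, 1.531]
contact_force: [0.2, 0.2, -0.3]
opening: 0.139
```

```bash
python3 - <<'E'
from go import *
fs=grab_frame("scene"); ft=grab_frame("top"); pickle.dump(fs,open('scene5.pkl','wb'));pickle.dump(ft,open('top5.pkl','wb'))
cv2.imwrite('pics/fine.png',np.vstack([crop(fs["pixels"][:,:,::-1],300,128,56,30,672,360),crop(ft["pixels"][:,:,::-1],160,242,56,20,672,240)]))
ps=[sense()["eef_pos"]]; p=ps[0]; delta([519,162.5,121.8],1.531)
c,s=np.cos(1.531),np.sin(1.531)
q=np.array([519,159.5,-.04])
# predicted scene/top pixels
C=lambda a,d,z:p+[c*a-s*d,s*a+c*d,z-21.8]
print('cell foot S',[proj(S,C(a,d,0)).round(1).tolist() for a,d in((-11.25,6.25),(-11.25,-6.25),(11.25,-6.25))])
print('cell foot T',[proj(T,C(-11.25,d,0)).round(1).tolist() for d in(6.25,-6.25)])
print('hole S',proj(S,W(q,(0,57,115))).round(1),'lens T',[proj(T,W(q,(x,-50,115))).round(1) for x in(-12.5,12.5)],'lens S',proj(S,W(q,(0,-50,115))).round(1))
E
```

```text
pos [519.1 162.7 121.4] rot [ 3.1415 -0.      1.5312] q [0.301 0.362 1.902 0.    0.877 0.341] F [ 0.  -0.2 -0.6] op 0.137 t 11.75
turn(tool) [ 0.0001 -0.      0.0002]
shift before turn [-0.2 -0.1 -0.4] shift after turn [-0.2 -0.1 -0.4]
cell foot S [[314.8, 153.1], [318.0, 155.0], [323.1, 151.7]]
cell foot T [[175.7, 254.2], [176.0, 248.9]]
hole S [331.4 140.6] lens T [array([191.7, 257.5]), array([192.1, 246.8])] lens S [306.8 155.9]
```

View pics/fine.png

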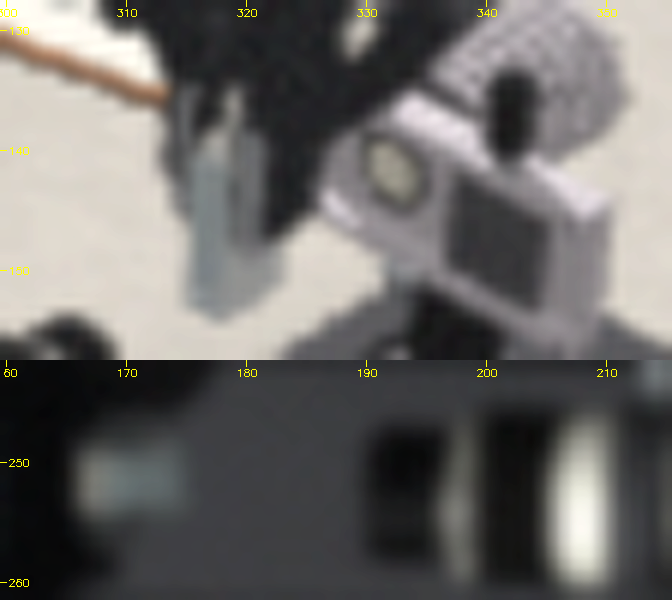

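The top view puts the axis near x = 518 mm. The scene view shows the lamp opening about 1.7 px lower, relative to the cuvette, than a 115 mm axis predicts. The rack's "bench top" means the work surface, so 105 mm may be from there. I fit the axis height.

```bash
python3 - <<'E'
from go import *
bs=np.array([-.15,-.6]); bt=np.array([-1.1,-.15])
obsT=[((50,160,10),(121.2,230.6)),((50,-160,10),(242.5,234.1)),((-50,160,10),(119.3,268.7)),((-50,-160,10),(240.8,272.1)),((0,-50,None),(190.3,252.7))]
obsS=[((-50,-160,10),(268.5,193.4)),((50,-160,10),(291.5,209.8)),((50,160,10),(361.5,162)),((0,57,None),(332.3,141.7))]
O=[(T,l,np.array(u)-bt) for l,u in obsT]+[(S,l,np.array(u)-bs) for l,u in obsS]
g=lambda p:np.concatenate([proj(f,W(p,(l[0],l[1],p[3] if l[2] is None else l[2])))-u for f,l,u in O])
r_=least_squares(g,[519,162,-.04,110]); print(r_.x.round(2),g(r_.x).reshape(-1,2).round(1).tolist())
for z in(105,115):
  h=lambda p:g(np.append(p,z)); k=least_squares(h,[519,162,-.04]); print(z,k.x.round(3),np.sqrt((k.fun**2).mean()).round(2),k.fun[-2:].round(2),k.fun[8:10].round(2),'mid',W(k.x,(0,2.5,z)).round(1))
# scene-only check: vertical extent plate bottom corner vs hole: post base ring etc.
for z in (105,115):
  q=(518.5,160,-.04); print(z,'rail top corners S',[proj(S,W(q,(x,57,z+dz))).round(1).tolist() for x,dz in((-25,21),(63,21),(-25,-21),(63,-21))],'lens axis S',proj(S,W(q,(0,-50,z))).round(1),'tube rear S y-150',proj(S,W(q,(0,-150,z))).round(1))
E
```

```text
[ 5.1908e+02  1.6065e+02 -4.0000e-02  1.0935e+02] [[-0.2, -0.5], [0.5, -0.7], [-0.5, -0.2], [0.9, 0.1], [0.6, -0.7], [-0.8, -1.3], [0.3, -1.0], [0.7, -1.8], [-0.9, -0.3]]
105 [ 5.18907e+02  1.61023e+02 -4.00000e-02] 0.84 [-1.   0.8] [ 0.86 -0.7 ] mid [519.  163.5 105. ]
115 [ 5.19298e+02  1.60153e+02 -4.10000e-02] 0.87 [-0.81 -1.76] [ 0.21 -0.8 ] mid [519.4 162.7 115. ]
105 rail top corners S [[325.3, 133.9], [348.2, 146.4], [324.4, 145.4], [346.7, 158.0]] lens axis S [306.7 158.6] tube rear S y-150 [282.  174.1]
115 rail top corners S [[325.6, 131.1], [348.5, 143.6], [324.6, 142.7], [347.1, 155.3]] lens axis S [306.8 155.8] tube rear S y-150 [282.  171.3]
```

```bash
python3 - <<'E'
from go import *
q=np.array([518.8,161.3,-.04]); c,s=np.cos(q[2]),np.sin(q[2])
def loc(uv,z):
    d=ray(S,uv,z)-[q[0],q[1],0]; return np.round([c*d[0]+s*d[1],-s*d[0]+c*d[1]],1)
# scene-only offset from base corners
off=np.mean([np.array(u)-proj(S,W(q,l)) for l,u in [((-50,-160,10),(268.5,193.4)),((50,-160,10),(291.5,209.8)),((50,160,10),(361.5,162))]],0); print('offset',off)
for n,uv in(('ring mic',(292.9,190.4)),('ring lamp',(337.3,160.3))): print(n,loc(np.array(uv)-off,13))
for z in(100,105,110,115):
  print(z,'hole',loc(np.array((332.3,141.7))-off,z),'nub',loc(np.array((274.8,177.3))-off,z),'knobmid',loc(np.array((342.2,137))-off,z+37),'tube@ring',loc(np.array((292.7,165.3))-off,z))
E
```

```text
offset [-0.30878697  0.92271664]
ring mic [ -4.9 -99.2]
ring lamp [ -7.3 105.7]
100 hole [-9.6 73.8] nub [ -10.8 -167.8] knobmid [27.4 70.9] tube@ring [-13.4 -94. ]
105 hole [-5.2 68.2] nub [  -6.5 -172. ] knobmid [31.7 65.1] tube@ring [ -9.  -98.6]
110 hole [-0.9 62.6] nub [  -2.1 -176.1] knobmid [36.  59.2] tube@ring [  -4.7 -103.2]
115 hole [ 3.4 57. ] nub [   2.2 -180.3] knobmid [40.3 53.4] tube@ring [  -0.3 -107.8]
```

The evidence favours an axis height of 105 mm above the work surface. With 115 mm the knob would stand in front of the shutter guides, while at 105 mm the posts, tube and lamp hole line up and the rack wording matches. I lower the cuvette and trim x and y.

Emit:
{"op": "play_rows", "data": {"moves": [[[0.0017,-0.0007,0.002],[0,0,0],0],[[0,0,0.004],[0,0,0],0],[[0,0,0.0035],[0,0,0],0],[[0,0,0],[0,0,0],0],[[0,0,0],[0,0,0],0],[[0,0,0],[0,0,0],0]]}}

```text
clock: 12.35
eef_pos: [518.5, 164.4, 111.8]
tcp_rot: [3.142, 0.0, 1.531]
contact_force: [-0.6, -0.8, 0.6]
opening: 0.145
```

```bash
python3 - <<'E'
from go import *
fs=grab_frame("scene"); ft=grab_frame("top")
cv2.imwrite('pics/final.png',np.vstack([crop(fs["pixels"][:,:,::-1],270,125,84,48,630,360),crop(ft["pixels"][:,:,::-1],160,242,56,20,630,225)]))
delta([518.4,164.5,111.8],1.531)
p=sense()["eef_pos"]; print('beam pt S',proj(S,p+[0,0,-6.8])+[-.1,-.55])
E
```

```text
pos [518.6 164.4 111.9] rot [ 3.1414e+00 -1.0000e-04  1.5312e+00] q [0.304 0.376 1.908 0.    0.857 0.344] F [ 0.4 -0.3 -0.5] op 0.139 t 12.45
turn(tool) [ 0.0002 -0.0001  0.0002]
shift before turn [ 0.  -0.2  0.1] shift after turn [ 0.  -0.2  0.1]
beam pt S [319.23275585 149.9997198 ]
```

View pics/final.png

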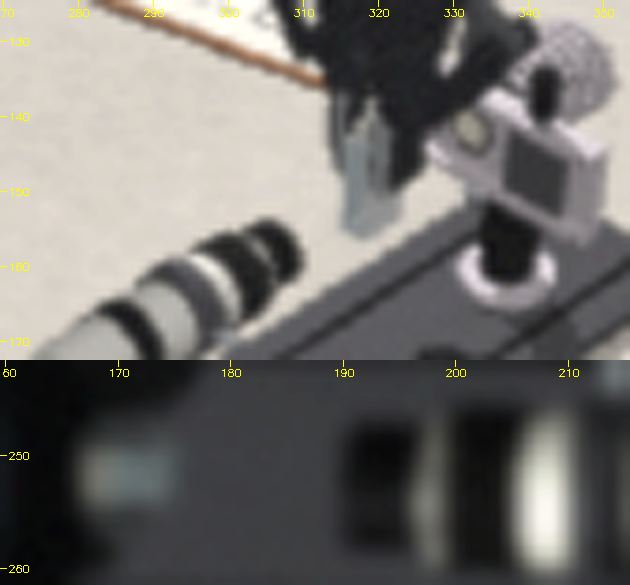

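In the scene view the beam point is at (319.2,150.0), and the point midway on the lens-to-hole line is at about (318.7,149.9). In the top view the cuvette row is 251.7 and the axis about 251.9. Both agree to within about 1–2 mm and nothing is touching, so I hand in.

```bash
python3 - <<'E'
from rig import *
s=sense(); print(s["eef_pos"],s["contact_force"],s["opening"]); print(sign_off())
E
```

```text
[518.60804983 164.44795824 111.93454535] [ 0.37070158 -0.33008508 -0.46739468] 0.13909313215206323
the job is handed in; nothing more can be done
None
```

I handed the job in with the stoppered cuvette held upright on the light's axis, about midway between lamp and lens. It finished at 12.5 s of the 54 s allowed.

- **Shutter:** it already stood at about 35 mm. The lamp opening was fully visible in the scene picture, so I left the shutter alone.
- **Grip:** I took the stoppered cuvette out by its two frosted sides with 30 N. The jaw opening of about 12 mm matches its width. The wrist read about 5 N sideways while it was still in its slot, so I shifted the hand 0.6 mm before lifting.
- **Position:** the end windows are square to the light to within the bench-angle fit. In the last pictures the beam point is within about 1 px (2–3 mm) of the lens-to-lamp midpoint in the scene view. It is about 0.3 px off the axis in the top view.
- **Contact:** the wrist force was below 1 N, and the pictures show clear space to both lamp and microscope.

**Checks that disagreed:**
- **Axis height:** I first took the axis as 115 mm above the work surface, counting the base plate. The pictures and the wording of the rack's height pointed to 105 mm, so I lowered the cuvette. The height fits themselves spread from about 105 to 114 mm.
- **Sideways and along the light:** the two cameras differed by a few millimetres on the bench's position. I went with the pictures that show the cuvette and the bench together.

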